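# Square up the tilting liner bin

### The arm

A 7-joint arm with a two-finger parallel gripper is mounted at the origin on the work surface. World frame = base frame: x ahead of the robot, y to its left, z up, the work surface at z = 0. Lengths are in m, angles in rad, forces in N, time in s.
With the tool pointing down it reaches from about 0.4 to 0.85 m from the base axis. Payload 10.4 kg.
Tool frame: the origin (TCP) lies midway between the tips of the shut fingers; the grasp point (between the pads) lies 19 mm behind it (grip_depth is the distance from the TCP to the grasp point, in m); z points along the fingers, y is the direction in which the jaws open and shut (so a half turn about z gives the same grasp; the last joint's range is limited). The gripper opens to 87 mm and grips with 3 to 60 N. Pads are 19 mm wide; open, the fingers measure 117 mm over their backs; the gripper's body (75 mm by 190 mm) begins 51 mm behind the grasp point.
Start: joints at [-1.228, 0.332, -0.065, 1.46, 0.022, 1.35, -0.088], TCP at [0.224, 0.584, 0.223] pointing down, gripper open.
Joint ranges: [-2.6, 2.6], [-0.5, 2.12], [-1.47, 1.34], [0.16, 2.42], [-1.27, 4.41], [0.06, 2.06], [-2.6, 2.6]. Speed limits (rad/s): [2.22, 2.22, 2.79, 2.79, 3.14, 3.14, 3.14].

### API

Orientations are given as a rotation vector (axis times angle).
In Python, from rig import move_ptp, move_linear, set_joints, command_gripper, sleep, solve_ik, grab_frame, camera_params, IKError, finish_job, current_time_s, current_qpos, current_qvel, current_joint_efforts, current_eef_pos, current_tcp_rot, current_ft_force, current_wrist_torque, current_grip_width, grip_depth gives the robot as it stands. The module is installed in compiled form; this text tells all that it offers. Calls block until the motion is done:
- move_ptp(position, orientation): joint-space move of the TCP to a pose.
- move_linear(position, ori=None, vel=0.15): straight line of the TCP; ori=None keeps the orientation; vel is the mean speed in m/s.
- set_joints(angles): joint-space move.
- command_gripper(opening, strength=None): opening from 0.0 (shut) to 1.0 (fully open); strength is the grip in N (None keeps the last); returns when the fingers have stopped.
- sleep(seconds).
- solve_ik(position, orientation): joint angles nearest the present ones, or None.
- grab_frame(name): name is "scene" or "top" or "wrist"; returns the picture (420x560x3 uint8, red, green, blue); there is no depth.
- camera_params(name): a dict with "fx", "fy", "cx", "cy" (pixels), "dist" ([k1, k2, p1, p2, k3] as OpenCV has them; the pictures are not rectified), "rvec" (rotation vector, rad) and "tvec" (3), from world to camera coordinates, as OpenCV has them; the wrist camera has in their place "mount" (4x4, takes a point from camera to tool coordinates, whose origin is the TCP and whose axes are the flange's). Camera axes: x right, y down, z forward; pixel columns grow to the right and rows downward; lengths in m; the calibration is good to about 2 mm. A picture is of the moment at which its call begins: read the wrist's pose just before it. camera_params takes no time and is no camera call.
A pose or a line that the arm cannot do raises IKError and nothing moves.
- finish_job(): hands the job in, once; it reports no verdict.
Readings, each from a call of its own:
- current_time_s(): time.
- current_qpos(): joint angles.
- current_qvel(): joint speeds.
- current_joint_efforts(): joint torques, N m.
- current_eef_pos(): TCP position.
- current_tcp_rot(): TCP orientation.
- current_ft_force(): force on the tool from outside, world axes, zero at the start.
- current_wrist_torque(): the same for the moment, N m.
- current_grip_width(): opening from 0.0 (shut) to 1.0 (fully open).
Only numpy, scipy, OpenCV 4.12 (cv2) and the standard library are available. Lean on these libraries where they do the work, as an engineer would, in place of code of your own. Each camera call takes 0.05 s, during which the arm holds its last target.

### The job

Draw the metal setting square upward out of its rack and use it to push the forward-leaning green bin back upright against its stop: press the square into the corner between the bin's front and the steel bed until its base edge lies flat on the bed and its upright edge lies flat against the bin's front, at right angles to it. Finish while still gripping the square and pressing it there, both down and in, with a firm but moderate push, because the spring-loaded bin tips forward again if you let go. Touch the bin and its stand only with the square, and leave the other things where they are.

Things in the scene. Friction and masses are not known exactly. Their poses are not given: they have to be found in the camera images.
- square: setting square: bare-metal plate 10 mm thick, 140 long, 120 tall, 0.28 kg; legs 30 mm wide, a 30 mm high top bar reaching 99 mm back from the upright edge, a sloping brace, an open window. Origin: the outer corner of the two working edges, mid-thickness; +z up the upright edge (face x = 0), base edge (face z = 0) along -x, y the plate's normal. Starts upright in one rack slot, axes as the rack's
- square_grip (a point): middle of the square's top bar, 65 mm behind the upright edge, 105 mm above the base edge (15 mm below the top), mid-thickness: the place to pinch the plate from above across its 10 mm thickness (along its y), above its centre of mass
- square_tip (a point): top end of the square's upright edge, 120 mm above the origin
- square_heel (a point): far end of the square's base edge, 140 mm behind the origin
- rack: fixed white rack 170 x 130 x 45 mm, two slots along its x, each 13 mm wide, 146 long, 35 deep (floor 10 mm above the table), closed at both ends; slot centres at y = +40 and -40 mm. Origin on the table below the plates' +x ends; the block spans x = -155 to +15 mm. A plate is free with its lower edge more than 45 mm (aim for 60) above the table
- strip: plain straight rectangular metal plate 140 x 60 x 10 mm, no use here, standing in the other slot. Origin: lower corner at its +x end, mid-thickness, z up
- stand: fixed stand that carries the tilting bin, bolted to a steel bed 320 x 240 x 8 mm (240 across, reaching 170 mm out in front of the bin), two ears at the sides holding the pivot pin, two stop posts behind. Origin on the table below the bin's front; +x points into the bin (the way to push), z up; the upright bin's front lies in the plane x = 0
- bed: the flat steel bed of the stand, its top 8 mm above the table; same origin and axes as the stand
- corner (a point): middle of the inner corner: on the bed's top, in the plane of the upright bin's front; axes as the stand's. The square's origin belongs on the corner line through here (anywhere within 50 mm to either side); about 15 N toward the bin and 9 N down at the tool, friction included, seat it; over 45 N on the bin is too much
- bin_face (a point): on the flat front wall of the green enamel bin (200 mm wide, 136 mm high), facing the stand's -x, its top 140 mm above the bed when upright. This point: middle of the pivot pin axis, in the front face, 14 mm above the bed; x is the normal pointing into the bin, z up the wall. Turns with the bin
- bin (a joint): lean of the bin on its pin, rad: 0 = upright against a rigid stop; grows as it leans forward over the bed (starts 0.19 to 0.31: the wall 120 mm above the bed then overhangs the corner by 20 to 34 mm). A spring leans it forward: bringing it upright takes about 5 N at 100 mm height, more lower down, and it tips forward again when released
- claw: bystander: chrome milking-claw top, 100 mm wide, 75 mm tall; origin under its centre
- gasket: bystander: black rubber gasket ring, 72 mm outside, 10 mm thick; origin under its centre
- meter_cap: bystander: grey polymer milk-meter cap, 80 mm wide, 36 mm tall; origin under its centre
Things that resemble listed ones, but are neither listed nor needed, are in the scene too. Leave any purple or red look-alike of the square alone.

How it is judged:
By the outcome, as a careful person would: the job done as asked, in the order asked, and still so for the second after the job is handed in, while the arm keeps its last pose, push and grip.
It also fails if it takes over 42 s, if anything falls off the work surface, if the arm or the gripper's body presses on something with over 40 N, if the wrist force passes 120 N, or if a joint passes its speed limit or range.

## Working session

There is one attempt and no reset: what is moved stays moved. The work goes in short steps, each a Python script; the robot and the scene stay as the last script left them, time stands still between calls to the robot, and variables do not carry over. Pictures are saved under pics/ and viewed, and the job is handed in when it is done.

```bash
mkdir -p pics; ls
python3 - <<'E'
from rig import *
import cv2
for n in ("scene","top"):
    f=grab_frame(n); cv2.imwrite(f"pics/{n}0.png",f[:,:,::-1]); p=camera_params(n); print(n,p)
print(camera_params("wrist"))
print(current_time_s(),current_eef_pos(),current_tcp_rot(),grip_depth if not callable(grip_depth) else grip_depth())
E
```

```text
pics
scene {'fx': 410.2699886068356, 'fy': 410.2699886068356, 'cx': 278.7517273474919, 'cy': 207.08536517444227, 'dist': array([0.01327009, 0.        , 0.        , 0.        , 0.        ]), 'rvec': array([ 2.00838316,  1.04169218, -0.5364096 ]), 'tvec': array([-0.22032315, -0.2323615 ,  1.53929461])}
top {'fx': 446.3244273692022, 'fy': 446.3244273692022, 'cx': 279.1058835454724, 'cy': 212.78680324432358, 'dist': array([0.04461639, 0.        , 0.        , 0.        , 0.        ]), 'rvec': array([ 2.14552223, -2.13895296,  0.17453129]), 'tvec': array([-0.11932504,  0.55717285,  1.08284432])}
{'fx': 291.14038120511475, 'fy': 291.14038120511475, 'cx': 278.4322796622436, 'cy': 212.2470216659498, 'dist': array([-0.05515805,  0.        ,  0.        ,  0.        ,  0.        ]), 'mount': array([[-8.16480138e-04, -9.56929044e-01, -2.90320750e-01,
         7.97669452e-02],
       [ 9.99999626e-01, -6.98949069e-04, -5.08524341e-04,
        -1.66184863e-03],
       [ 2.83702294e-04, -2.90321057e-01,  9.56929257e-01,
        -1.62192521e-01],
       [ 0.00000000e+00,  0.00000000e+00,  0.00000000e+00,
         1.00000000e+00]])}
0.1 [0.22343832 0.58332184 0.2218164 ] [-5.71330107e-01 -3.08901175e+00  2.01356893e-03] 0.0187
```

View pics/scene0.png

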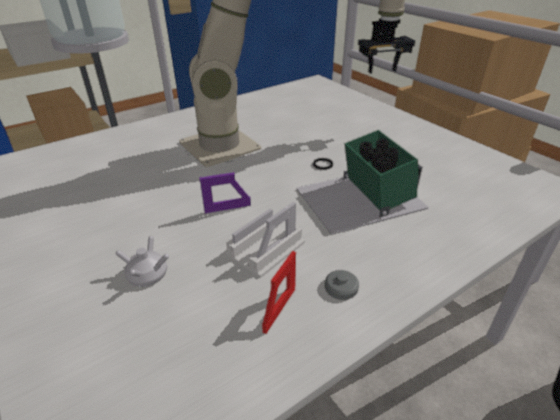

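View pics/top0.png

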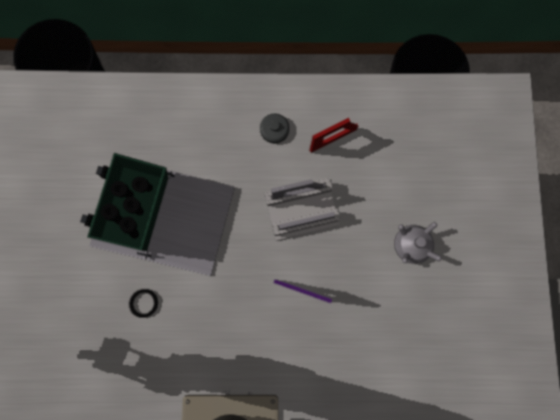

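Candidates for the square: the bare-metal plate with a window in the rack (scene 280,228; top 300,187), the strip in the rack's other slot (top 307,222), the purple look-alike (scene 225,192; top 302,290) and the red one (scene 281,290; top 333,135). By the description it is the windowed bare-metal plate in the rack. Next, close crops to check that.

Run:
```python
import cv2
t=cv2.imread("pics/top0.png"); s=cv2.imread("pics/scene0.png")
cv2.imwrite("pics/c1.png",cv2.resize(t[165:250,250:360],None,fx=7,fy=7,interpolation=cv2.INTER_CUBIC))
cv2.imwrite("pics/c2.png",cv2.resize(t[145:280,75:245],None,fx=4.4,fy=4.4,interpolation=cv2.INTER_CUBIC))
cv2.imwrite("pics/c3.png",cv2.resize(s[190:280,220:320],None,fx=6.5,fy=6.5,interpolation=cv2.INTER_CUBIC))
```

```text
(no output)
```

View pics/c1.png

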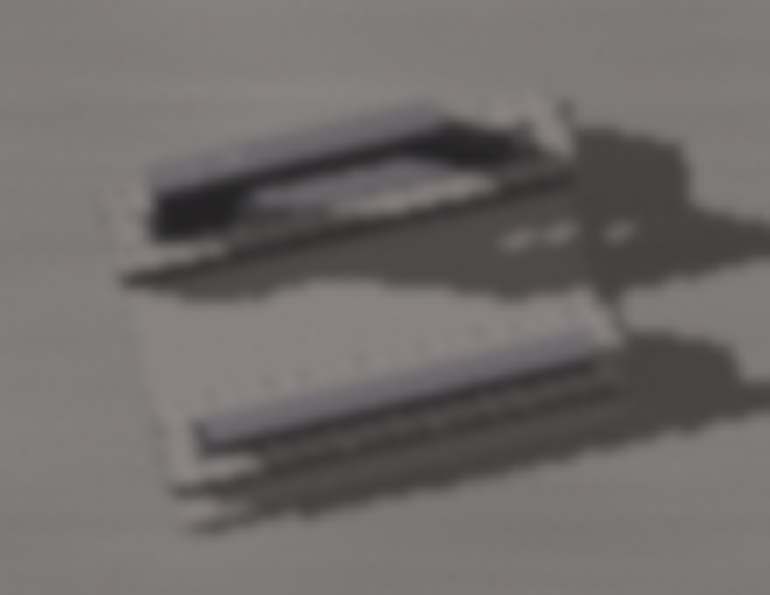

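View pics/c2.png

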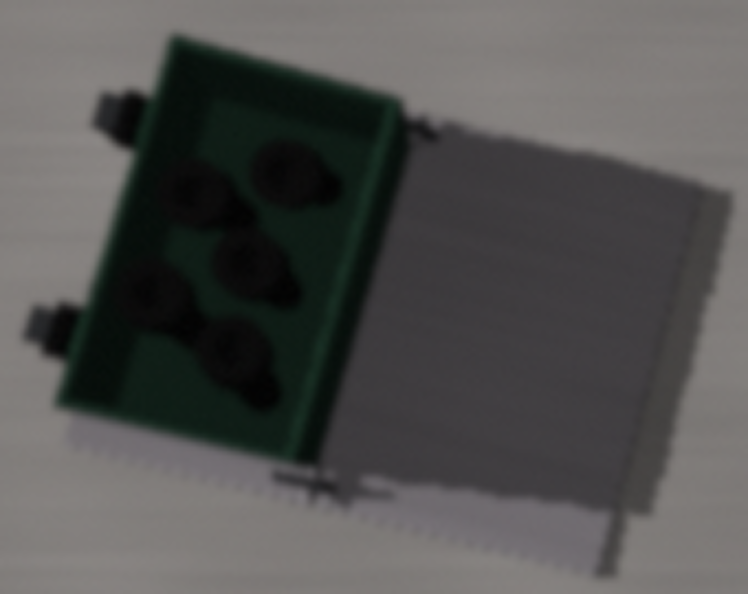

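View pics/c3.png

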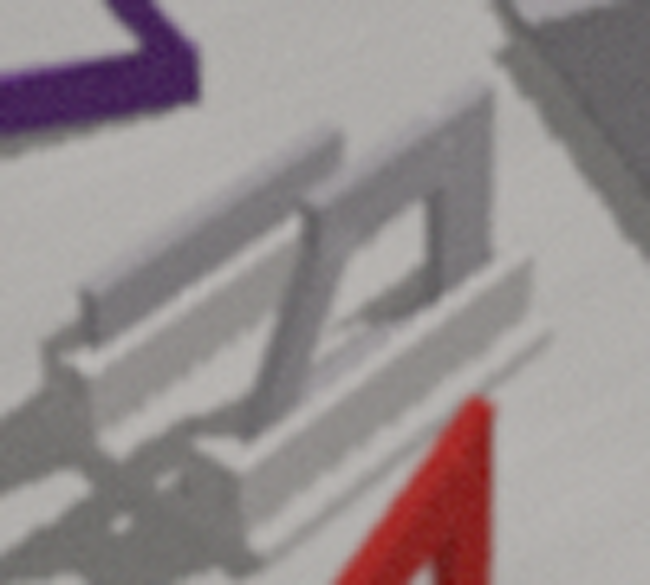

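The crops confirm it. The bare-metal windowed plate stands in the rack's upper slot (top crop) with its upright edge on the stand side, and the strip is in the other slot. Now I'll measure.

```bash
cat > h.py <<'E'
import numpy as np, cv2
from rig import *
def ray(n,uv,pose=None):
    p=camera_params(n); K=np.array([[p['fx'],0,p['cx']],[0,p['fy'],p['cy']],[0,0,1]])
    q=cv2.undistortPoints(np.array([[uv]],float),K,p['dist'])[0,0]; d=np.array([q[0],q[1],1])
    if n=='wrist':
        pos,rv=pose; R=cv2.Rodrigues(np.array(rv,float))[0]; M=p['mount']
        return R@M[:3,3]+pos, R@M[:3,:3]@d
    R=cv2.Rodrigues(p['rvec'])[0]; return -R.T@p['tvec'], R.T@d
def at_z(n,uv,z,pose=None):
    o,d=ray(n,uv,pose); return o+d*(z-o[2])/d[2]
def proj(n,X,pose=None):
    p=camera_params(n); K=np.array([[p['fx'],0,p['cx']],[0,p['fy'],p['cy']],[0,0,1]])
    X=np.array(X,float).reshape(-1,3)
    if n=='wrist':
        pos,rv=pose; R=cv2.Rodrigues(np.array(rv,float))[0]; M=p['mount']
        Rc=R@M[:3,:3]; tc=R@M[:3,3]+pos
        rvec=cv2.Rodrigues(Rc.T)[0]; t=-Rc.T@tc
    else: rvec,t=p['rvec'],p['tvec']
    return cv2.projectPoints(X,rvec,t,K,p['dist'])[0].reshape(-1,2)
E
python3 - <<'E'
from h import *
c1=lambda x,y:(250+(x+.5)/7-.5,165+(y+.5)/7-.5)
c2=lambda x,y:(75+(x+.5)/4.4-.5,145+(y+.5)/4.4-.5)
c3=lambda x,y:(220+(x+.5)/6.5-.5,190+(y+.5)/6.5-.5)
print('sq top front/back',at_z('top',c1(152,182),.13),at_z('top',c1(440,112),.13))
print('strip top',at_z('top',c1(205,435),.07),at_z('top',c1(600,340),.07))
print('rack corner lowleft top',at_z('top',c1(185,488),.045),'upleft',at_z('top',c1(108,200),.045),'upright',at_z('top',c1(555,100),.045),at_z('top',c1(620,340),.045))
print('sq tip scene',at_z('scene',c3(488,88),.13),at_z('scene',c3(310,205),.13))
print('bed',[at_z('top',c2(*p),.008) for p in ((708,190),(602,572))])
E
```

```text
sq top front/back [ 0.59670409 -0.09864827  0.13      ] [ 0.62111176 -0.19550151  0.13      ]
strip top [ 0.51883806 -0.11695577  0.07      ] [ 0.55304789 -0.25603653  0.07      ]
rack corner lowleft top [ 0.50287944 -0.10997701  0.045     ] upleft [ 0.60779815 -0.08164851  0.045     ] upright [ 0.64557437 -0.24442762  0.045     ] [ 0.55702186 -0.26656115  0.045     ]
sq tip scene [ 0.60253737 -0.10222272  0.13      ] [ 0.62272088 -0.19709813  0.13      ]
bed [array([ 0.62933961, -0.00312412,  0.008     ]), array([0.40338876, 0.05396014, 0.008     ])]
```

```bash
cat >> h.py <<'E'
def down(yaw): # tool x points along world yaw, tool z down
    c,s=np.cos(yaw),np.sin(yaw)
    R=np.array([[c,s,0],[s,-c,0],[0,0,-1.]]); return cv2.Rodrigues(R)[0].ravel()
E
python3 - <<'E'
from h import *
g=np.array([.6077,-.145])
yr=np.radians(104); ys=np.radians(75.8)
print(solve_ik([g[0],g[1],.2],down(yr)))
for o in (0,np.pi):
  for z in (.13,.2,.25):
    for p,y in ((g,yr),):
        q=solve_ik([p[0],p[1],z],down(y+o)); print(o,z,'rack',None if q is None else np.round(q,2))
    q=solve_ik([.5,.13,z],down(ys+o)); print(o,z,'stand',None if q is None else np.round(q,2))
E
```

```text
[-0.48183803  0.44453943  0.86561558  1.53130892 -0.34434844  1.32545913
  0.66421844]
0 0.13 rack [-0.49  0.52  0.87  1.61 -0.42  1.21  0.72]
0 0.13 stand [-0.74  0.17  0.44  1.88 -0.08  1.11 -0.52]
0 0.2 rack [-0.48  0.44  0.87  1.53 -0.34  1.33  0.66]
0 0.2 stand [-0.76  0.1   0.44  1.8  -0.05  1.25 -0.55]
0 0.25 rack [-0.48  0.41  0.87  1.46 -0.31  1.42  0.64]
0 0.25 stand [-0.77  0.07  0.45  1.73 -0.03  1.36 -0.56]
3.141592653589793 0.13 rack [-0.64  0.67  1.16  1.62 -0.64  1.28 -2.27]
3.141592653589793 0.13 stand [-0.55  0.17  0.22  1.87 -0.04  1.11  2.59]
3.141592653589793 0.2 rack [-0.64  0.58  1.16  1.54 -0.54  1.38 -2.34]
3.141592653589793 0.2 stand [-0.58  0.1   0.25  1.79 -0.03  1.25  2.58]
3.141592653589793 0.25 rack [-0.64  0.53  1.16  1.47 -0.49  1.46 -2.37]
3.141592653589793 0.25 stand [-0.6   0.07  0.27  1.72 -0.02  1.36  2.57]
```

Run:
```python
from h import *
p=current_eef_pos(); move_linear([p[0],p[1],.32],vel=.25)
ys=np.radians(75.8)
move_ptp([.52,.04,.30],down(ys)); sleep(.2)
po=(current_eef_pos(),current_tcp_rot()); f=grab_frame('wrist'); cv2.imwrite('pics/w1.png',f[:,:,::-1]); np.save('w1.npy',np.array(po)); print(po)
move_ptp([.607,-.15,.28],down(np.radians(104))); sleep(.2)
po=(current_eef_pos(),current_tcp_rot()); f=grab_frame('wrist'); cv2.imwrite('pics/w2.png',f[:,:,::-1]); np.save('w2.npy',np.array(po)); print(po)
print(current_time_s(),current_ft_force())
```

```text
(array([0.51999663, 0.04062377, 0.29993009]), array([-2.47784939e+00, -1.93124223e+00,  2.94317257e-04]))
(array([ 0.60718444, -0.14848542,  0.28032815]), array([-1.93210350e+00, -2.47717444e+00, -1.53434259e-03]))
4.275 [-0.31831614 -0.05902465 -0.43473684]
```

View pics/w1.png

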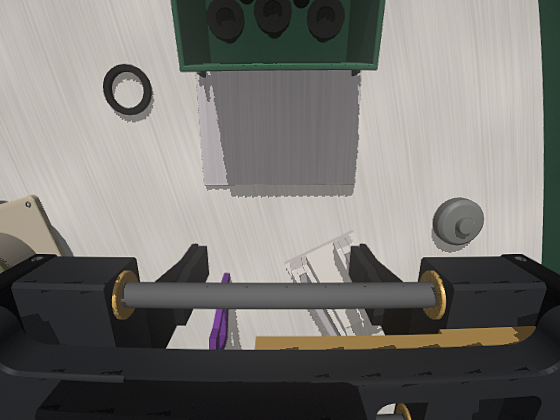

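View pics/w2.png

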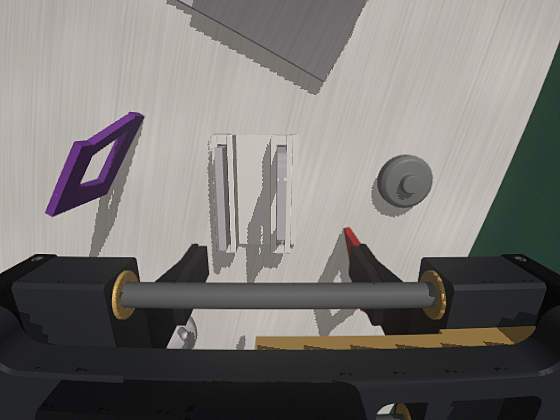

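Wrist view w2 shows the rack at about (252,190), with the square in the right slot (282,145–240) and the strip in the left (222). w1 shows the bed (280,130) squarely aligned in the frame, and the bin's rim at row 70. Zooming in.

Run:
```python
import cv2
t=cv2.imread("pics/w1.png"); s=cv2.imread("pics/w2.png")
cv2.imwrite("pics/d1.png",cv2.resize(t[50:205,165:390],None,fx=3.5,fy=3.5,interpolation=cv2.INTER_CUBIC))
cv2.imwrite("pics/d2.png",cv2.resize(s[125:260,200:310],None,fx=4.4,fy=4.4,interpolation=cv2.INTER_CUBIC))
```

```text
(no output)
```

View pics/d1.png

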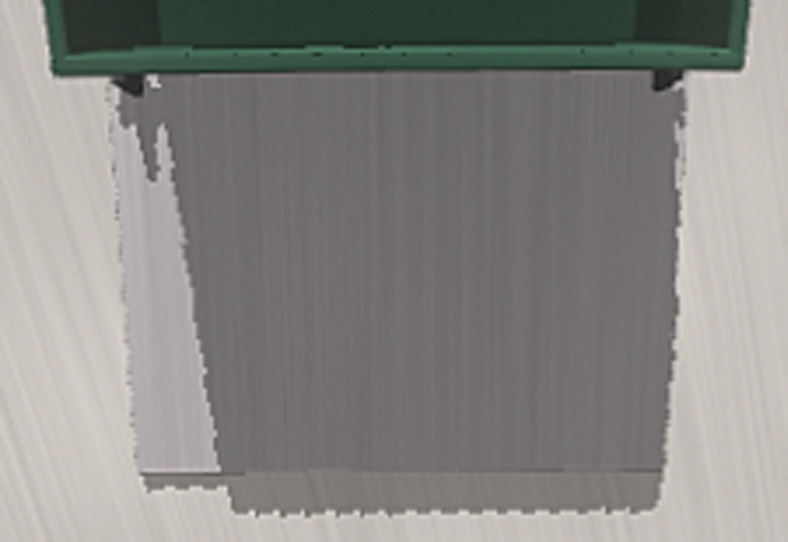

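View pics/d2.png

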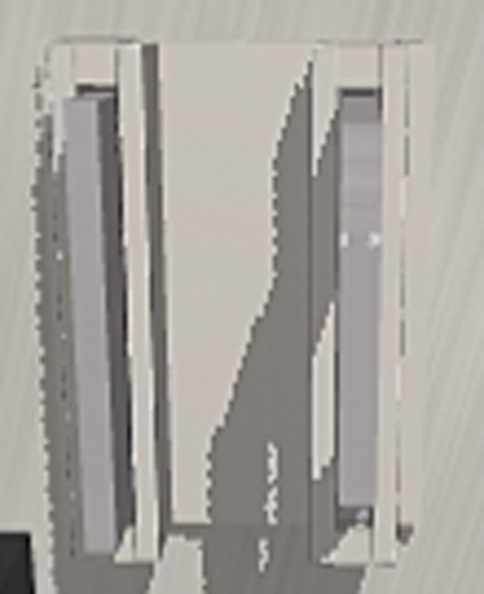

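Run:
```python
from h import *
w1=np.load('w1.npy');w2=np.load('w2.npy')
d1=lambda x,y:(165+(x+.5)/3.5-.5,50+(y+.5)/3.5-.5)
d2=lambda x,y:(200+(x+.5)/4.4-.5,125+(y+.5)/4.4-.5)
A=[at_z('wrist',d2(*p),.13,w2)[:2] for p in ((341,122),(382,122),(338,506),(378,506))]
print(A); f=(A[0]+A[1])/2;b=(A[2]+A[3])/2; print('len',np.linalg.norm(f-b),'thk',np.linalg.norm(A[0]-A[1]),'ang',np.degrees(np.arctan2(*(f-b)[::-1])),f,b)
S=[at_z('wrist',d2(*p),.07,w2)[:2] for p in ((85,95),(98,550))]; print('strip',S,np.linalg.norm(S[0]-S[1]),np.degrees(np.arctan2(*(S[0]-S[1])[::-1])))
B=[at_z('wrist',d1(*p),.008,w1)[:2] for p in ((138,472),(664,471))]
d=B[1]-B[0]; n=np.array([-d[1],d[0]])/np.linalg.norm(d); print('bed',B,np.linalg.norm(d),np.degrees(np.arctan2(*n[::-1])),'corner',(B[0]+B[1])/2+.17*n)
# bed sides
for a,c in (((113,100),(138,472)),((682,170),(664,471))):
    a,c=[at_z('wrist',d1(*q),.008,w1)[:2] for q in (a,c)]; print('side',np.degrees(np.arctan2(*(a-c)[::-1])))
# bin rim front lower/outer line
R=[at_z('wrist',d1(*p),.145,w1)[:2] for p in ((52,75),(745,70))]; d=R[1]-R[0]; print('rim',R,np.linalg.norm(d),np.degrees(np.arctan2(d[0]*1,-d[1]*1)))
```

```text
[array([ 0.59293219, -0.10058119]), array([ 0.60249879, -0.0981861 ]), array([ 0.61613759, -0.19709586]), array([ 0.62632654, -0.19455327])]
len 0.09926671287664189 thk 0.00986186448518505 ang 103.70381885407534 [ 0.59771549 -0.09938365] [ 0.62123206 -0.19582457]
strip [array([ 0.52123683, -0.11608161]), array([ 0.55153395, -0.25403722])] 0.14124329446802422 102.38637658588802
bed [array([0.40123777, 0.05696264]), array([ 0.63308949, -0.00115856])] 0.23902572496949984 75.92695214506722 corner [0.55850062 0.19279974]
side 75.82322802603144
side 76.37261009125685
rim [array([0.45436268, 0.19251139]), array([0.64848172, 0.14486757])] 0.19988030461076958 76.21012964803167
```

Checks agree: bar 99.3 mm long and 9.9 mm thick, bed 239 mm, rim 200 mm. The square's yaw is 103.7° and the stand's is 76.0°. Grasping now.

Run:
```python
from h import *
yr=np.radians(103.7); g=np.array([.6131,-.1625]); z=.115-.0187
command_gripper(.5,50)
move_ptp([g[0],g[1],.17],down(yr)); 
move_linear([g[0],g[1],z],down(yr),vel=.1); print(current_eef_pos(),current_ft_force())
command_gripper(0.0,50); print(current_grip_width(),current_grip_width()*87,current_ft_force(),current_wrist_torque())
move_linear([g[0],g[1],z+.02],vel=.06); print(current_ft_force(),current_grip_width())
move_linear([g[0],g[1],z+.11],vel=.15); sleep(.3)
po=(current_eef_pos(),current_tcp_rot()); f=grab_frame('wrist'); cv2.imwrite('pics/w3.png',f[:,:,::-1]); np.save('w3.npy',np.array(po))
f=grab_frame('scene'); cv2.imwrite('pics/s3.png',cv2.resize(f[120:320,180:430,::-1],None,fx=3,fy=3))
print(current_time_s(),current_ft_force(),current_wrist_torque(),current_grip_width())
```

```text
[ 0.61353542 -0.16272113  0.09703934] [0.27691249 0.21124881 0.61673137]
0.10848455785964287 9.438156533788929 [-0.64632841  0.28393392  0.2558579 ] [-0.04618028 -0.06209743  0.06425342]
[ 0.54023153 -0.32547993 -2.44969958] 0.1106473644839508
8.9667 [-0.12445398 -0.55775727 -2.28833774] [-0.05269955  0.06407886 -0.0092012 ] 0.1096671419636877
```

View pics/s3.png

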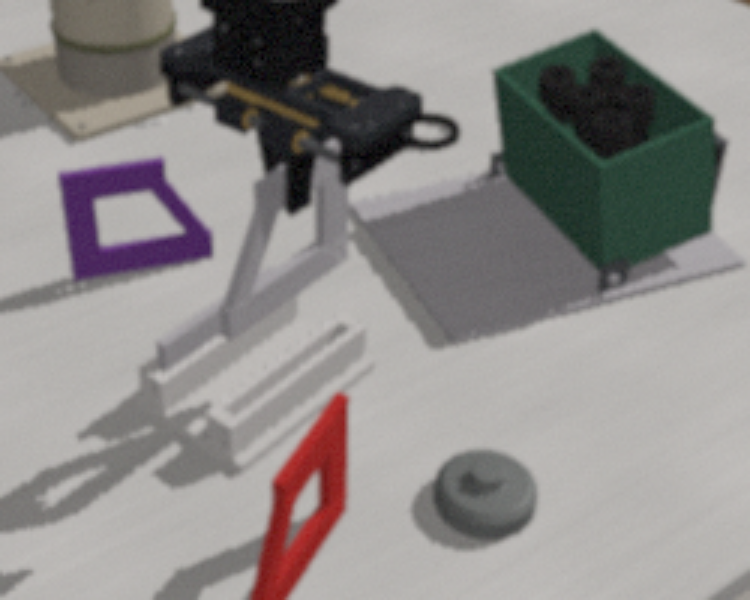

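View pics/w3.png

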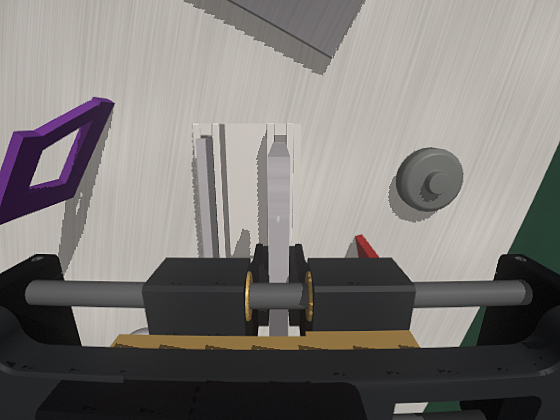

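The square is out of the rack and held upright: s3 shows it at about (285,240), and the wrist view shows its front edge at (279,150). Its weight reads about 2.6 N and the grip width 9.5 mm. Moving to the stand.

```bash
cat >> h.py <<'E'
ys=np.radians(76.0); n=np.array([np.cos(ys),np.sin(ys)]); t=np.array([-n[1],n[0]]); C=np.array([.5585,.1928])
def pos(s,h,l=0.): # square origin at s along stand x, base edge h above bed
    p=C+(s-.065)*n+l*t; return [p[0],p[1],.008+h+.0870]
def st(F): return np.array([F[:2]@n,F[:2]@t,F[2]])
E
python3 - <<'E'
from h import *
move_ptp(pos(-.07,.10),down(ys))
move_linear(pos(-.06,.006),down(ys),vel=.15); sleep(.3)
p=current_eef_pos(); print(p,pos(-.06,.006),current_time_s())
print(st(current_ft_force()),current_wrist_torque(),current_grip_width())
po=(p,current_tcp_rot()); f=grab_frame('wrist'); cv2.imwrite('pics/w4.png',f[:,:,::-1])
f=grab_frame('scene'); cv2.imwrite('pics/s4.png',cv2.resize(f[110:250,270:440,::-1],None,fx=4,fy=4,interpolation=cv2.INTER_CUBIC))
E
```

```text
[0.5285759  0.07161692 0.10156747] [np.float64(0.5282597630500415), np.float64(0.07151303421550044), 0.10099999999999999] 11.0
[-0.20726722 -0.37658165 -1.73962427] [-0.12500506  0.04638604 -0.00661436] 0.10900832926506587
```

View pics/w4.png

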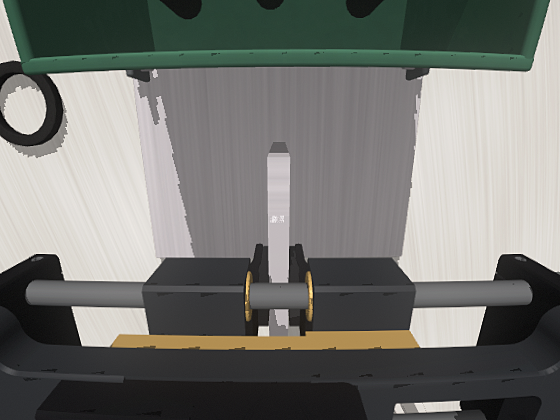

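View pics/s4.png

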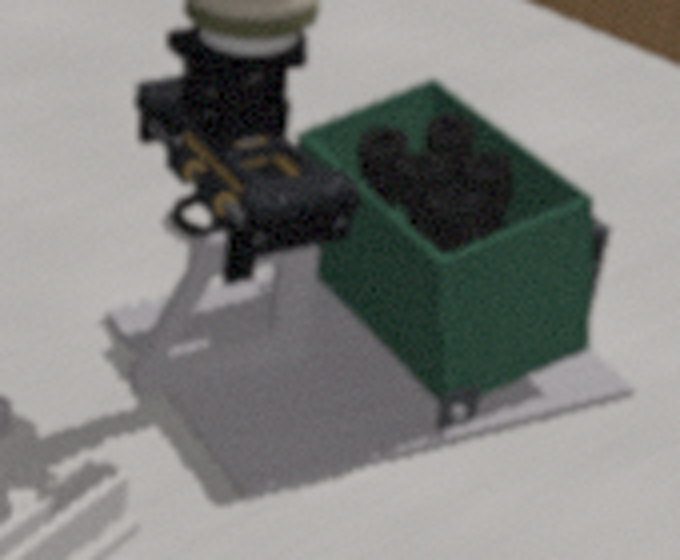

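w4 shows the square centred and in line with the bed (front edge at 279,150), with the bin's rim ahead at row 68. Next I'll lower it to contact, then slide it in, watching the force.

Run:
```python
from h import *
def rd(k=4):
    a=[]
    for _ in range(k): a.append(current_ft_force()); sleep(.02)
    return st(np.mean(a,0))
F0=rd(8); np.save('F0.npy',F0); print('F0',F0)
h=.004
while h>-.012:
    h-=.001; move_linear(pos(-.06,h),down(ys),vel=.02); f=rd()-F0
    if f[2]>5: break
print('contact h',h,f,current_eef_pos(),current_time_s())
s=-.06
while s<-.012:
    s+=.008; move_linear(pos(s,h),down(ys),vel=.05); f=rd()-F0
    print(round(s,3),np.round(f,1),np.round(current_wrist_torque(),2),round(current_time_s(),2))
    if abs(f[0])>15 or f[2]>15: break
np.save('sh.npy',[s,h])
f=grab_frame('scene'); cv2.imwrite('pics/s5.png',cv2.resize(f[110:250,270:440,::-1],None,fx=4,fy=4,interpolation=cv2.INTER_CUBIC))
f=grab_frame('wrist'); cv2.imwrite('pics/w5.png',f[:,:,::-1])
```

```text
F0 [ 0.44612547 -0.06407409 -2.22219586]
contact h -0.002 [-3.4300934   2.22725459 15.3828664 ] [0.52908791 0.07129844 0.09423734] 13.1833
-0.052 [-21.4   4.   32.3] [-4.47  2.51  0.25] 13.56
```

View pics/w5.png

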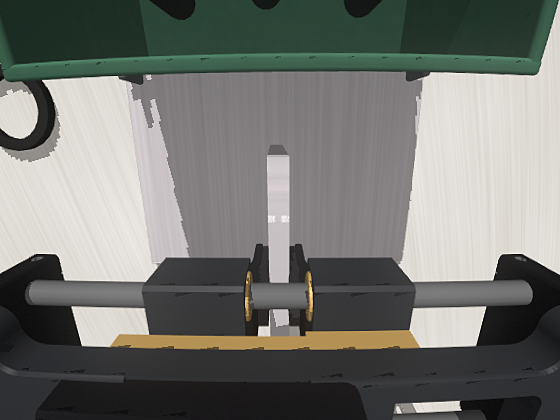

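View pics/s5.png

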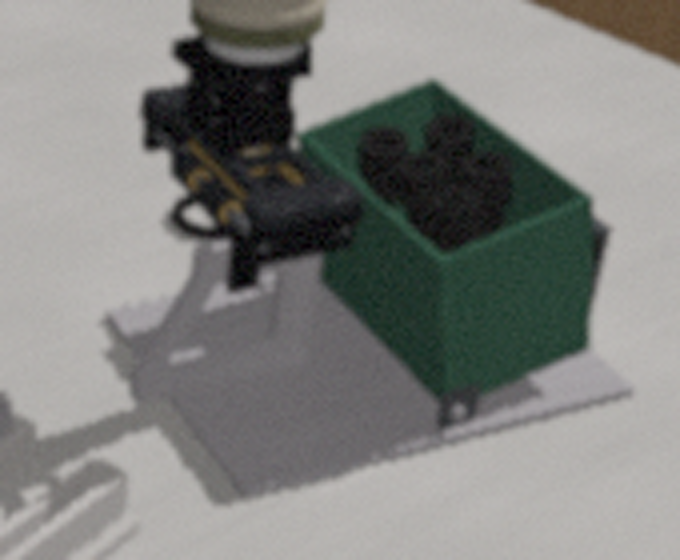

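The arm is stiff and bed friction is high: sliding while pressed down gave 32 N down. I'll lift to hover just above the bed, push in there, then lower.

Run:
```python
from h import *
F0=np.load('F0.npy')
def rd(k=4):
    a=[]
    for _ in range(k): a.append(current_ft_force()); sleep(.02)
    return st(np.mean(a,0))
h=.0018; s=-.052
move_linear(pos(s,h),down(ys),vel=.03); print('hover',rd()-F0,current_wrist_torque(),current_eef_pos()-pos(s,h))
while s<-.006:
    s+=.006 if s<-.012 else .002; move_linear(pos(s,h),down(ys),vel=.06); f=rd(3)-F0
    print(round(s,3),np.round(f,1),np.round(current_wrist_torque(),2),round(current_time_s(),2))
    if abs(f[0])>9 or f[2]>15: break
np.save('sh.npy',[s,h])
f=grab_frame('scene'); cv2.imwrite('pics/s6.png',cv2.resize(f[110:250,270:440,::-1],None,fx=4,fy=4,interpolation=cv2.INTER_CUBIC))
f=grab_frame('wrist'); cv2.imwrite('pics/w6.png',f[:,:,::-1])
```

```text
hover [-0.88343813  0.50340315  0.14169885] [-0.16630587  0.07057836 -0.05172211] [-0.00038109  0.00063295 -0.00050114]
-0.046 [-0.2 -0.2  0.6] [-0.1   0.09  0.01] 14.3
-0.04 [0.1 0.  0. ] [-0.16  0.07  0.01] 14.6
-0.034 [-0.8 -0.2 -0.2] [-0.14  0.13 -0.02] 14.9
-0.028 [-0.3 -0.3 -0.3] [-0.11  0.06  0.  ] 15.2
-0.022 [-0.3 -0.  -0.1] [-0.14  0.05 -0.09] 15.5
-0.016 [-1.1  0.7 -0.6] [-0.27  0.15  0.06] 15.8
-0.01 [-1.6  0.2 -0.4] [-0.36  0.1   0.03] 16.1
-0.008 [-2.7  0.6  0.3] [-0.58  0.38  0.03] 16.4
-0.006 [-2.9  0.7  0.6] [-0.53  0.26  0.06] 16.7
-0.004 [-2.5  0.7  1.3] [-0.42  0.28  0.01] 17.0
```

View pics/w6.png

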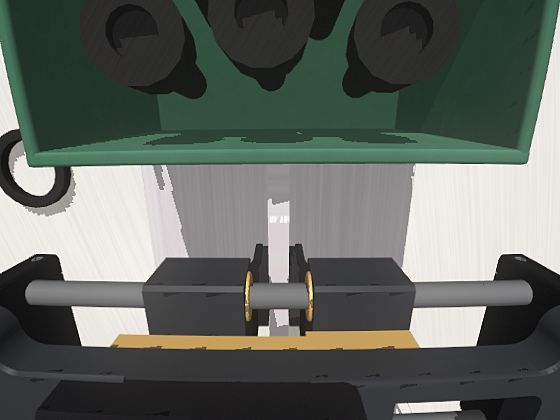

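View pics/s6.png

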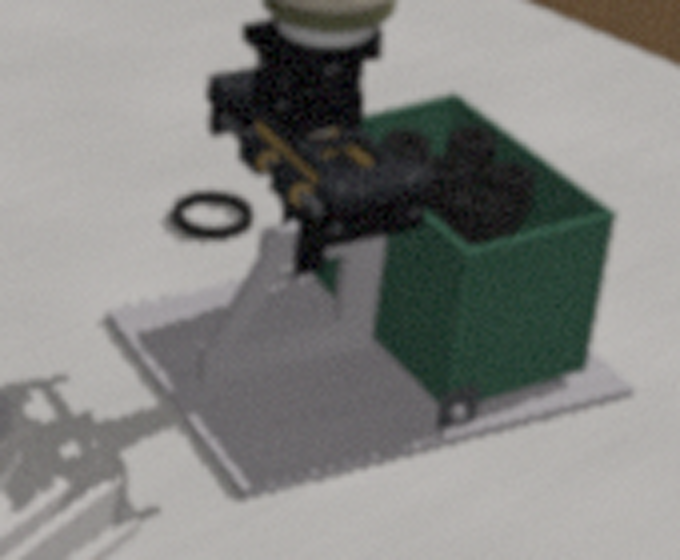

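The bin is almost upright (rim level at row 160 in w6) and it resists with about 3 N. I'll push in to the stop in 1 mm steps, then press down.

```bash
cat >> h.py <<'E'
def rd(k=4):
    a=[]
    for _ in range(k): a.append(current_ft_force()); sleep(.02)
    return st(np.mean(a,0))-np.load('F0.npy')
E
python3 - <<'E'
from h import *
s,h=np.load('sh.npy')
def go(tag):
    move_linear(pos(s,h),down(ys),vel=.02); f=rd(4)
    e=current_eef_pos()-pos(0,0); print(tag,round(s*1e3,2),round(h*1e3,2),np.round(f,1),'act mm',np.round(st(e)*1e3,2),np.round(current_wrist_torque(),2),round(current_time_s(),2)); return f
while s<.012:
    s+=.001; f=go('in')
    if -f[0]>8: break
while h>-.006:
    h-=.0004; f=go('dn')
    if f[2]>7: break
np.save('sh.npy',[s,h])
f=grab_frame('scene'); cv2.imwrite('pics/s7.png',cv2.resize(f[130:240,300:440,::-1],None,fx=5,fy=5,interpolation=cv2.INTER_CUBIC))
E
```

```text
in -3.0 1.8 [-3.9  1.2  1.8] act mm [-3.05 -0.03  1.82] [-0.6   0.39  0.08] 17.42
in -2.0 1.8 [-4.   1.   1.9] act mm [-1.96 -0.03  1.84] [-0.67  0.35  0.07] 17.73
in -1.0 1.8 [-3.8  1.1  2.1] act mm [-0.89 -0.01  1.83] [-0.63  0.38  0.1 ] 18.05
in -0.0 1.8 [-3.7  1.2  2.4] act mm [ 0.11 -0.02  1.82] [-0.6   0.41  0.06] 18.37
in 1.0 1.8 [-4.6  1.1  2.4] act mm [ 0.89 -0.02  1.8 ] [-0.81  0.46  0.03] 18.68
in 2.0 1.8 [-8.1  1.5  3.2] act mm [ 0.94 -0.02  1.7 ] [-1.37  0.69  0.13] 19.0
dn 2.0 1.4 [-8.4  1.7  4.4] act mm [ 0.98 -0.11  1.4 ] [-1.37  0.71  0.09] 19.32
dn 2.0 1.0 [-8.7  1.7  5. ] act mm [ 1.   -0.2   1.08] [-1.36  0.71  0.13] 19.63
dn 2.0 0.6 [-8.2  1.4  4.5] act mm [ 0.96 -0.29  0.73] [-1.34  0.64  0.09] 19.95
dn 2.0 0.2 [-8.1  0.7  4.7] act mm [ 0.93 -0.4   0.38] [-1.41  0.59  0.05] 20.27
dn 2.0 -0.2 [-8.5  0.8  5.2] act mm [ 0.97 -0.42 -0.02] [-1.34  0.59  0.08] 20.58
dn 2.0 -0.6 [-8.7  0.7  4.8] act mm [ 0.98 -0.49 -0.36] [-1.38  0.54  0.07] 20.9
dn 2.0 -1.0 [-8.7  0.5  4.9] act mm [ 1.   -0.53 -0.76] [-1.41  0.54  0.08] 21.22
dn 2.0 -1.4 [-8.9  1.8  8.7] act mm [ 0.94 -0.64 -0.84] [-1.46  0.83  0.06] 21.53
```

View pics/s7.png

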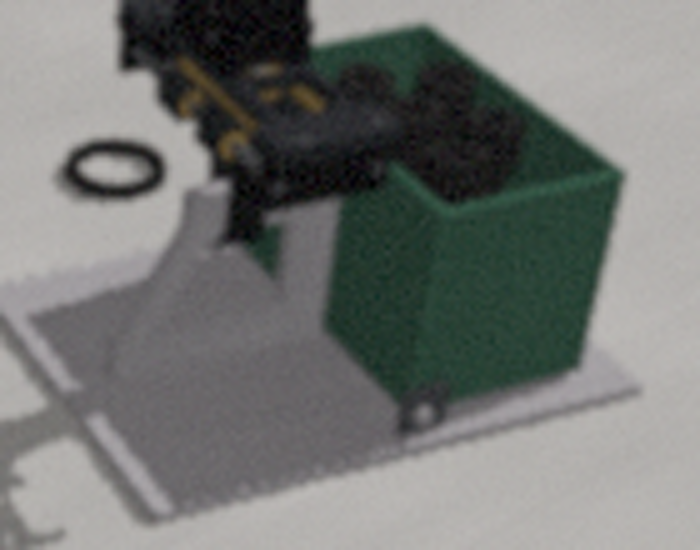

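Run:
```python
from h import *
s,h=np.load('sh.npy')
def go(tag):
    move_linear(pos(s,h),down(ys),vel=.02); f=rd(4)
    e=current_eef_pos()-pos(0,0); print(tag,round(s*1e3,2),round(h*1e3,2),np.round(f,1),'act mm',np.round(st(e)*1e3,2),np.round(current_wrist_torque(),2),round(current_time_s(),2)); return f
for _ in range(8):
    h-=.0005; f=go('dn')
    if f[2]>18: break
for _ in range(8):
    s+=.001; f=go('in')
    if -f[0]>17: break
np.save('sh.npy',[s,h])
for n_ in('scene','wrist','top'):
    f=grab_frame(n_); cv2.imwrite(f'pics/{n_}8.png',f[:,:,::-1])
s_=cv2.imread('pics/scene8.png'); cv2.imwrite('pics/s8.png',cv2.resize(s_[140:230,310:420],None,fx=6.5,fy=6.5,interpolation=cv2.INTER_CUBIC))
print(current_grip_width())
```

```text
dn 2.0 -1.9 [-10.1   4.2  13.9] act mm [ 1.02 -0.72 -0.86] [-1.63  1.29  0.05] 21.9
dn 2.0 -2.4 [-11.    5.3  19.4] act mm [ 0.97 -0.86 -0.92] [-1.7   1.8   0.11] 22.22
in 3.0 -2.4 [-14.6   6.   21.5] act mm [ 1.01 -0.87 -0.9 ] [-2.29  2.16  0.08] 22.53
in 4.0 -2.4 [-17.8   7.4  23.2] act mm [ 1.01 -0.88 -0.93] [-2.92  2.53  0.15] 22.85
0.11186570178449641
```

View pics/s8.png

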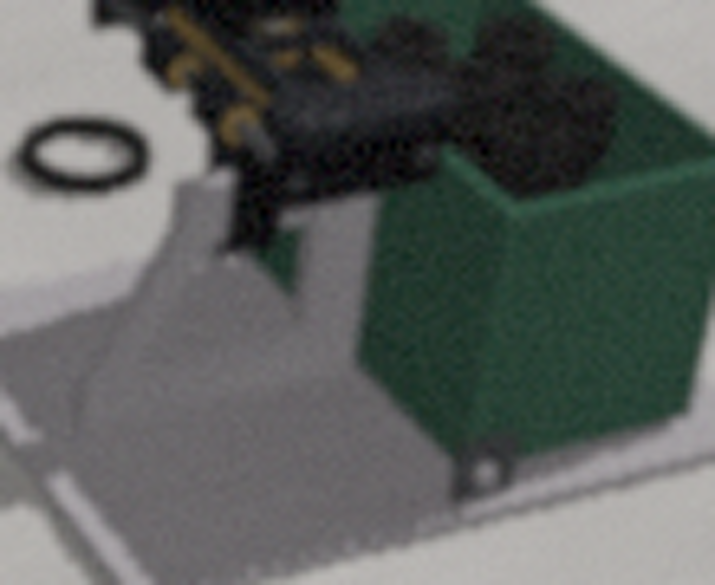

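View pics/wrist8.png

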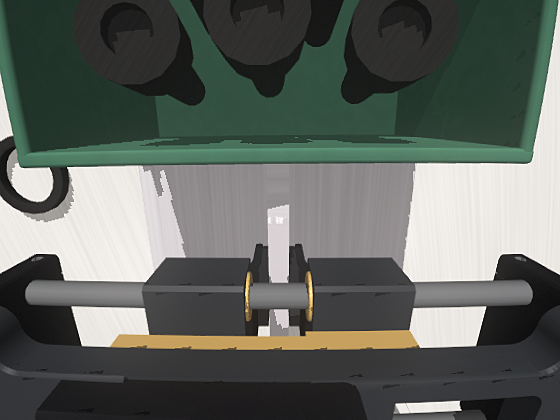

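Both contacts are rigid: x is stuck at the stop and z at the bed, so the square is flat. There is a 7 N sideways load, so I'll relieve it and trim the downward force.

Run:
```python
from h import *
s,h=np.load('sh.npy'); l=0.
def go(tag):
    move_linear(pos(s,h,l),down(ys),vel=.02); f=rd(4)
    e=current_eef_pos()-pos(0,0); print(tag,round(s*1e3,2),round(h*1e3,2),round(l*1e3,2),np.round(f,1),'act mm',np.round(st(e)*1e3,2),round(current_time_s(),2)); return f
h+=.0007; f=go('up')
for _ in range(6):
    if f[1]<2: break
    l+=.0005; f=go('lat')
for _ in range(5):
    if f[2]<15: break
    h+=.0002; f=go('up')
for _ in range(5):
    if -f[0]>16.5: break
    s+=.0005; f=go('in')
np.save('shl.npy',[s,h,l])
sleep(1); print(rd(8),current_wrist_torque(),current_tcp_rot(),down(ys))
```

```text
up 4.0 -1.7 0.0 [-16.6   4.2  14.9] act mm [ 1.02 -0.85 -0.86] 23.32
lat 4.0 -1.7 0.5 [-15.7   0.9  13. ] act mm [ 1.04 -0.82 -0.86] 23.63
in 4.5 -1.7 0.5 [-17.3   1.6  14.4] act mm [ 1.   -0.81 -0.89] 23.95
[-17.56038542   1.77623192  14.29646114] [-3.13758096  1.32666045  0.16806566] [ 2.47677027  1.92863103 -0.00293257] [2.47560879 1.93415757 0.        ]
```

The forces hold steady at about 17.5 N in and 14 N down. The wrist moment divided by the force gives about 185 mm, the same lever as the grip's height, so there's almost no net moment at the grip. That means the load is spread along both edges and not resting on the toe or heel alone. Handing in.

Run:
```python
from h import *
print(rd(4),current_grip_width(),current_time_s()); finish_job()
```

```text
[-17.87477393   2.14022797  14.36029041] 0.10805219645493827 25.15
the job is handed in; nothing more can be done
```

I drew the bare-metal square upward out of its rack and used it to push the green bin back upright against its stop. I pressed it into the corner and handed the job in at 25.2 s, still gripping and pressing.

**Last checks:**
- **Push:** about 17.9 N toward the bin, 14.4 N down and 2 N sideways, and it held steady for over a second. The suggested figures were 15 N in and 9 N down.
- **Position:** the tool stopped moving against both the bin's stop and the bed, within about 1 mm of where I had measured the corner.
- **Flatness:** I judged this from the forces, not by measuring the angle. There was almost no net moment at the grip, so the load is spread along both edges. The camera pictures agree but are too coarse to prove it.
- **Grip:** the jaws stayed closed on the plate, reading 9.4–9.7 mm for the 10 mm thickness.

**What did not go to plan:** my first try slid the square with its base pressed on the bed. Because of the high friction, that gave about 32 N down and 21 N along the bed, before it reached the bin. I lifted about 2 mm, pushed the bin upright from there, and then lowered the square onto the bed. While pressing, a sideways load of about 7 N also built up, which I relieved before finishing.

I saw no sign of touching the other items, but I made no separate last check of them.

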